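# Seal the airtight food box with its snap cap

### The arm

A 6-joint arm with a two-finger parallel gripper is mounted at the origin on the work surface; the furniture and walls round the work are solid. World frame = base frame: x ahead of the robot, y to its left, z up, the work surface at z = 0. Lengths are in mm, angles in rad, forces in N, time in s.
With the tool pointing down it reaches from about 275 to 850 mm from the base axis. Payload 5.2 kg.
Tool frame: the origin (TCP) lies midway between the tips of the shut fingers; the grasp point (between the pads) lies 19 mm behind it; y points along the fingers, z is the direction in which the jaws open and shut, and the axes are right-handed (so a half turn about y gives the same grasp; the last joint's range is limited). The gripper opens to 85 mm and grips with 20 to 120 N. Pads are 22 mm wide; open, the fingers measure 114 mm over their backs; the gripper's body (76 mm by 85 mm) begins 54 mm behind the grasp point. The pads swing forward as they close: fully open they stand 13 mm farther back than shut.
Start: joints at [-1.43, 0.259, 1.535, -0, 1.348, -0.203], TCP at [185.408, -517.812, 231.31] pointing down, gripper open.
Joint ranges: [-3.14, 3.14], [-0.91, 2.08], [0.19, 2.58], [-1.22, 4.36], [0.22, 2.71], [-3.12, 3.12]. Speed limits (rad/s): [2.57, 2.57, 3.14, 3.14, 3.14, 3.14].

### API

Orientations are given as a rotation vector (axis times angle).
In Python, from rig import env gives the robot as it stands. The module is installed in compiled form; this text tells all that it offers.
- The arm moves only by the tool move_arm, never from a script. Its argument "targets" is a list that holds one entry, the list of rows, each a list of 7 numbers: the shift along the tool's x, y, z in m, then the turn, a rotation vector about the tool's x, y, z in degrees, then the finger opening in m, from 0 to 0.0854. A call has 1 to 5 rows; each row is the pose to reach, as a shift and turn from the pose commanded when the call began, along the tool's axes at that moment; what a row does not reach only later rows make up. A row lasts 1/12 s, in which the tool goes at most 41.7 mm and 7.16 degrees, less where a joint would pass 70% of its speed; a pose out of reach is approached as far as the arm can. A call with a gripper value outside its range is refused whole. The fingers move at their own pace and stop on an object; "squeeze" is the grip in N (left out, the last holds). Time passes only in rows, so rows that repeat a pose let the fingers close. It gives the time, the measured TCP pose, the force and the opening at its end, in the units of the state.
- env.get_state(): the state, without advancing time (a new reading comes with each control period).
- env.camera(name): name is "scene" or "top" or "wrist"; returns a dict with "img" (480x640x3 uint8, red, green, blue), "depth" (480x640 float32, mm along the optical axis (not along the pixel's ray), 0 where there is no reading), "fx", "fy", "cx", "cy" (pixels), "origin" and "attitude" of the camera in the world. Camera axes: x right, y down, z forward; pixel columns grow to the right and rows downward; lengths in mm; the calibration is good to about 2 mm. A picture is of the moment at which its call begins.
- env.finish_job(): hands the job in, once; it reports no verdict.
The state is a dict: "time_s": time; "q": joint angles; "qd": joint speeds; "tau": joint torques, N m; "tool_pos": TCP position; "eef_rot": TCP orientation; "contact_force": force on the tool from outside, world axes, zero at the start; "ft_torque": the same for the moment, N m; "opening": opening from 0.0 (shut) to 1.0 (fully open).
Only numpy, scipy, OpenCV 4.12 (cv2) and the standard library are available. Lean on these libraries where they do the work, as an engineer would, in place of code of your own. Each camera call takes 0.05 s, during which the arm holds its last target. There are 200 camera calls.

### The job

Seal the airtight food box: first turn the vent dial on its lid until the dial's pointer lines up with the dark raised mark on the lid, then fetch the loose valve cap from the worktop and press it straight down onto the valve stud until it snaps over the catches. Keep pressing after the click so that the rubber seal under the cap is squashed, and finish like that, still touching the cap and pushing it down firmly: do not let go. Leave the dial on its mark, and do not shift the mug, the spice jar or the tin.

Things in the scene. Friction and masses are not known exactly. Their poses are not given: they have to be found in the camera images.
- food_box: airtight food box, steel with a flat white lid, fixed to the worktop; 120 (its x) x 206 (its y, clips included) x 75 mm high to the lid's top. Origin: centre of its underside; x points away from the robot at yaw 0, z up. On the lid, at (0, +50) mm the vent dial, at (0, -50) mm the valve stud
- vent_dial (a joint): angle of the vent dial (rad) about the upright axis: 0 when its pointer is in line with the index mark on the lid, growing counter-clockwise as seen from above, range -1.7 to 1.7; it stays where it is left (friction about 0.04 N m). Set means within 0.12 rad of 0
- dial_grip (a point): middle of the dial's bar grip, on its axis, 100 mm above the worktop. The dial is a grey disc 48 mm wide, its top 86 mm above the worktop; the bar on it, 11 mm thick and 44 mm long, reaches up to 110 mm. The bar runs along this point's x axis; the pointer, a white tip at the disc's rim with a white line on the bar's top, lies on the -x side
- index_mark (a point): the dark raised mark on the lid beside the dial, 41 mm from the dial's axis towards the box's -x side; 15 x 5 mm
- valve_seat (a point): centre of the top of the valve boss, a white round foot 33 mm wide and 10 mm high on the lid, 85 mm above the worktop; axes parallel to the box's. Round the stud on it lies the rubber seal, whose top is 4 mm higher
- stud_tip (a point): centre of the top of the valve stud, a steel post 16 mm wide with four sprung steel balls at its sides; the tip is 22 mm above valve_seat, 107 mm above the worktop. The balls' centres are 11.5 mm above valve_seat; they spread to 27 mm, and the cap's lip must push them in and pass below them
- valve_seal (a joint): squash of the rubber seal (m): 0 at rest, at most 0.003; it takes about 3.5 N per mm and is rigid beyond 3 mm
- valve_cap: loose grey ribbed cap, 40 mm wide, 34 mm tall, 40 g, standing opening down (lip opening 22 mm) on the worktop. Origin: centre of its lower rim; z up. Over the stud, its rim at 15 mm above valve_seat meets the balls, near 13 mm needs a push of 6 to 12 N, below 10 mm snaps through and is drawn down (about 11 N), at 4 mm meets the seal; home and pressed it is 1 to 2.8 mm above valve_seat
- mug: white mug, 93 mm tall, at the left front; bystander. Origin under its middle
- spice_jar: small spice jar with a black lid, 40 mm wide, 105 mm tall, near the front middle; bystander. Origin under its middle
- bean_tin: closed food tin, 75 mm wide, 58 mm tall, behind the box; bystander. Origin under its middle
Not all that is in view belongs to the job. There is more than one size of the food_box; the job needs the smaller. Of the things that look like the valve_cap, take the one that is farthest from the robot's base at the start.

How it is judged (in metres and radians):
On the way, in this order (a step that is already met when the one before it is completed fails the run):
1. the vent dial's pointer is on the index mark, with the cap still on the worktop (value of joint vent_dial between -0.12 and 0.12 rad and height (world z) of valve_cap below 0.02 m), for 0.2 s.
2. the cap is lifted from the worktop (height (world z) of valve_cap above 0.05 m), for 0.1 s.
3. the cap has snapped over the catches of the stud (z of valve_cap in the frame of valve_seat between -0.003 and 0.0065 m and horizontal distance between valve_cap and valve_seat below 0.005 m), for 0.1 s.
At the end, for the whole second after the job is handed in: The dial is within 0.12 rad of the index mark; the cap sits upright (within 0.12 rad) over the stud (within 5 mm of its axis), snapped home with its rim less than 3.5 mm above the valve boss, and the fingers still press on it so that the seal stays squashed by more than 1.2 mm (about 4 N or more) (value of joint vent_dial between -0.12 and 0.12 rad and horizontal distance between valve_cap and valve_seat below 0.005 m and angle between valve_cap's own z axis and vertical below 0.12 rad and z of valve_cap in the frame of valve_seat between -0.003 and 0.0035 m and value of joint valve_seal above 0.0012 m and contact force between the fingers and valve_cap above 2 N and linear speed of valve_cap below 0.02 m/s); the arm keeps its last pose, push and grip.
It fails at once if the mug, the spice jar or the tin is shifted by more than 30 mm (distance of any of mug, spice_jar, bean_tin from where it was at the start of the episode above 0.03 m).
It also fails if it takes over 58 s, if anything falls off the work surface, if the arm or the gripper's body presses on something with over 40 N, if the wrist force passes 120 N, or if a joint passes its speed limit or range.

## Working session

There is one attempt and no reset: what is moved stays moved. The work goes in short steps, Python scripts to look and compute and a tool call to move; the robot and the scene stay as the last step left them, time stands still between calls to the robot, and variables do not carry over. Pictures are saved under pics/ and viewed, about 8 in all and at most 12, crops included, and the job is handed in when it is done.

Besides the shell and the picture viewer there is one more tool, called after "Request:" as a command line: name --argument value ..., lists and objects as JSON in quotes. move_arm: Moves the arm, as the interface text tells. Its arguments: {"type":"object","properties":{"targets":{"type":"array"},"squeeze":{"type":"number"}},"required":["targets"]}

```bash
mkdir -p pics; cat > h.py <<'E'
from rig import env
import numpy as np, cv2, pickle
from scipy.spatial.transform import Rotation as R
def grab(n,tag):
    c=env.camera(n); pickle.dump(c,open(f'pics/{tag}.pkl','wb')); cv2.imwrite(f'pics/{tag}.png',c['img'][:,:,::-1]); return c
def load(tag): return pickle.load(open(f'pics/{tag}.pkl','rb'))
def rot(c):
    a=np.array(c['attitude'],float)
    return a if a.shape==(3,3) else (R.from_rotvec(a).as_matrix() if a.size==3 else R.from_quat(a).as_matrix())
def plane(c,u,v,z):
    d=rot(c)@np.array([(u-c['cx'])/c['fx'],(v-c['cy'])/c['fy'],1]); o=np.array(c['origin'],float)
    return o+d*(z-o[2])/d[2]
def cloud(c):
    v,u=np.mgrid[:480,:640]; D=c['depth']
    P=np.stack([(u-c['cx'])/c['fx']*D,(v-c['cy'])/c['fy']*D,D],-1)@rot(c).T+np.array(c['origin'],float)
    P[D==0]=np.nan; return P
E
python3 - <<'E'
from h import *
for n in('top','scene'):
    c=grab(n,n+'0'); print(n,c['origin'],c['attitude'],c['fx'],c['cx'],c['cy'])
print(env.get_state())
E
```

```text
top [ 191.43726229   22.79389696 1205.53168986] [-2.09712946  2.05635122 -0.26994838] 465.06911729585465 321.87332489867583 243.14822085003127
scene [-296.64704228 -850.11413067  632.74838439] [-1.90873611  0.73156372 -0.45349571] 528.2919509902974 321.9486399041193 233.5416571424109
{'time_s': 0.1, 'q': array([-1.42980126e+00,  2.59290361e-01,  1.53596865e+00,  5.84113485e-06,
        1.34800704e+00, -2.02839020e-01]), 'qd': array([-0.00026466, -0.00149701, -0.00189205,  0.00031395,  0.00103618,
        0.00103396]), 'tau': array([ 2.20116111e-03, -4.46972680e+01, -2.91244859e+01, -3.75722275e-04,
        6.24354259e-03,  1.15561005e-05]), 'tool_pos': array([ 185.34061845, -517.3289675 ,  230.54893842]), 'eef_rot': array([-0.35321744,  2.03637552, -2.03292182]), 'contact_force': array([-0.1608102 ,  0.90012039,  1.41278209]), 'ft_torque': array([ 0.00308907, -0.05689954,  0.05881092]), 'opening': 0.9969683712197625}
```

View pics/top0.png

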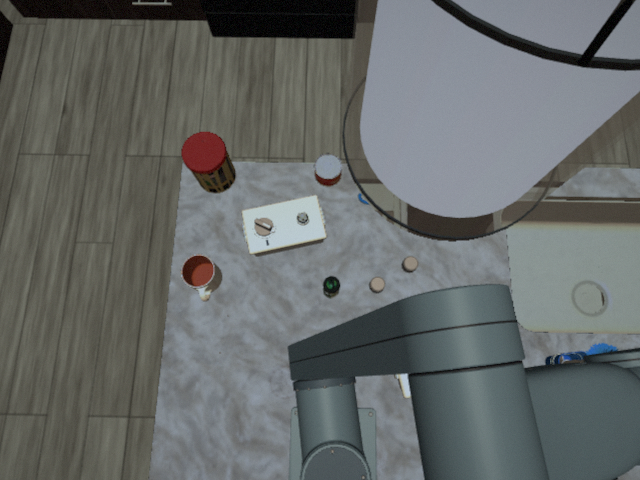

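View pics/scene0.png

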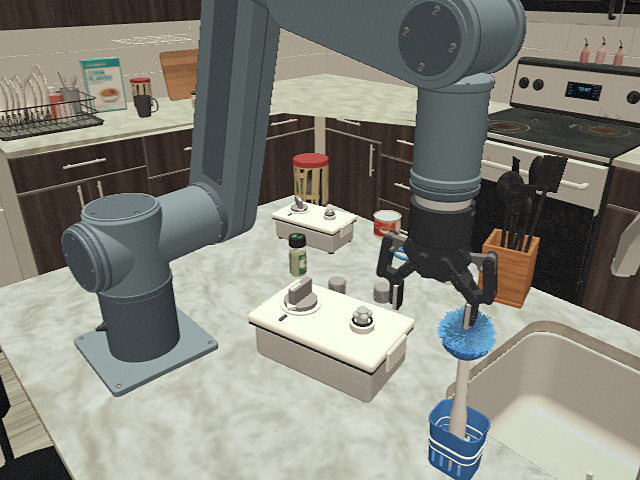

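Boxes: one in the top view at (284,225) and one mostly hidden by the arm (scene (330,335)). Cap candidates are top (410,264) and (377,285), which are scene (381,290) and (337,284). I'll measure their sizes and distances and enlarge a crop.

```bash
python3 - <<'E'
from h import *
c=load('top0'); P=cloud(c); hsv=cv2.cvtColor(c['img'],cv2.COLOR_RGB2HSV)
# lid: z within 65..82 near box
m=((abs(P[...,2]-75)<8)).astype(np.uint8); m[:, :235]=0;m[:185]=0;m[265:]=0;m[:,335:]=0
pts=P[m>0][:,:2].astype(np.float32); print('lid rect',cv2.minAreaRect(pts),np.median(P[m>0][:,2]))
for u,v in((410,264),(377,285)):
    s=P[v-12:v+13,u-12:u+13].reshape(-1,3); t=s[(s[:,2]>25)&(s[:,2]<45)]
    print('cap',(u,v),t.mean(0).round(1),np.ptp(t,axis=0).round(1),'r',np.hypot(*t.mean(0)[:2]))
for n,u,v,z in(('mug',200,272,93),('jar',331,285,105),('tin',328,165,58),('canister',205,148,P[148,205,2])): print(n,plane(c,u,v,z).round(0))
s=load('scene0'); Q=cloud(s); mm=(abs(Q[...,2]-Q[320,345,2])<5).astype(np.uint8); mm[:270]=0;mm[:,:240]=0;mm[:,420:]=0;mm[400:]=0
print('near lid z',Q[320,345],cv2.minAreaRect(Q[mm>0][:,:2].astype(np.float32)))
a=cv2.resize(c['img'][190:300,235:435],(800,440),interpolation=cv2.INTER_CUBIC)
cv2.imwrite('pics/crop1.png',a[:,:,::-1])
E
```

```text
lid rect ((547.8976440429688, 133.92771911621094), (121.44303131103516, 209.7677459716797), 13.531523704528809) 75.65686641539548
cap (410, 264) [ 459.4 -193.4   33.9] [39.6 38.5 15.2] r 498.4909900907764
cap (377, 285) [ 404.  -108.    34.1] [38.4 38.8 16.7] r 418.22241248677676
mug [415. 329.  93.]
jar [387.   9. 105.]
tin [720.  22.  58.]
canister [719. 330. 149.]
near lid z [ 246.75486033 -295.94248943   95.48496198] ((236.57217407226562, -266.97637939453125), (158.6864013671875, 270.6803283691406), 14.269960403442383)
```

View pics/crop1.png

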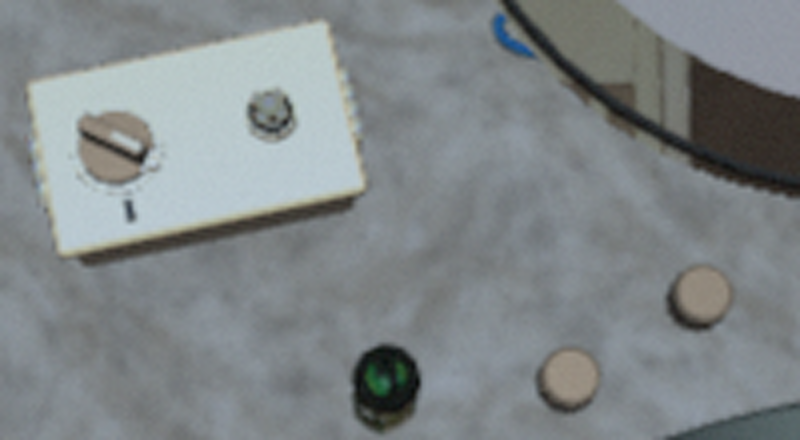

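The far box measures 121 x 210 mm with its lid at 75, so it is the smaller one. The near box is 159 x 271 mm. The cap at top (410,264) is farthest from the base (498 mm against 418 mm), so I take that one. Next I move above the dial with the wrist camera.

```bash
cat >> h.py <<'E'
def plan(x,y,z,jaw=None):
    "jaw: world yaw (deg) of tool z (mod 180); prints tool-frame shift m and turn deg for an exactly vertical tool"
    s=env.get_state(); T=R.from_rotvec(s['eef_rot']); M=T.as_matrix()
    j0=np.degrees(np.arctan2(M[1,2],M[0,2]))
    if jaw is None: jaw=j0
    opts=[]
    for k in(-1,0,1,2):
        a=np.radians(jaw+180*k); zz=np.array([np.cos(a),np.sin(a),0]); yy=np.array([0,0,-1.]); G=R.from_matrix(np.c_[np.cross(yy,zz),yy,zz])
        opts.append((T.inv()*G).as_rotvec(degrees=True))
    r=min(opts,key=np.linalg.norm)
    print('t',round(s['time_s'],2),'tcp',s['tool_pos'].round(1),'jaw',j0.round(2),'open',round(s['opening'],3),'q6',s['q'][5].round(2),'F',s['contact_force'].round(1))
    print('shift',(M.T@(np.array([x,y,z])-s['tool_pos'])/1000).round(4),'turn',r.round(2))
E
python3 - <<'E'
from h import *
c=load('top0'); P=cloud(c); print('lamp',P[100:200:30,380:540:40].round(0).tolist())
print(plane(c,235+130/4,190+210/4,77),plane(c,235+272/4,190+100/4,107))
plan(536,182,330,-22)
plan(355,-178,330,-22)
E
```

```text
lamp [[[304.0, 1.0, 1029.0], [290.0, -12.0, 1050.0], [282.0, -23.0, 1063.0], [278.0, -33.0, 1071.0]], [[301.0, -2.0, 1007.0], [287.0, -15.0, 1033.0], [280.0, -27.0, 1046.0], [276.0, -39.0, 1055.0]], [[298.0, -5.0, 982.0], [284.0, -19.0, 1011.0], [278.0, -33.0, 1026.0], [274.0, -46.0, 1034.0]], [[293.0, -8.0, 951.0], [281.0, -25.0, 983.0], [276.0, -41.0, 997.0], [273.0, -57.0, 1005.0]]]
[497.00408113 170.54466815  77.        ] [561.46898099  81.83257861 107.        ]
t 0.1 tcp [ 185.3 -517.3  230.5] jaw -70.3 open 0.997 q6 -0.2 F [-0.2  0.9  1.4]
shift [-0.5659 -0.0984 -0.5404] turn [  0.08 -48.3   -0.06]
t 0.1 tcp [ 185.3 -517.3  230.5] jaw -70.3 open 0.997 q6 -0.2 F [-0.2  0.9  1.4]
shift [-0.2742 -0.0989 -0.2624] turn [  0.08 -48.3   -0.06]
```

Request:
move_arm --targets '[[[-0.274, -0.099, -0.262, 0, -24, 0, 0.085], [-0.274, -0.099, -0.262, 0, -24, 0, 0.085], [-0.274, -0.099, -0.262, 0, -24, 0, 0.085], [-0.274, -0.099, -0.262, 0, -24, 0, 0.085], [-0.274, -0.099, -0.262, 0, -24, 0, 0.085]]]'

```text
time_s: 0.52
tool_pos: [275.8, -335.6, 283.9]
eef_rot: [-0.713, 1.775, -1.773]
contact_force: [1.0, 0.1, 0.9]
opening: 0.994
```

```bash
python3 -c "
from h import *
plan(500,155,330,-22)"
```

```text
t 0.52 tcp [ 275.8 -335.6  283.9] jaw -46.2 open 0.994 q6 -0.33 F [1.  0.1 0.9]
shift [-0.5014 -0.0456 -0.1989] turn [  0.05 -24.2   -0.04]
```

Request:
move_arm --targets '[[[-0.5, -0.046, -0.199, 0, -24, 0, 0.085], [-0.5, -0.046, -0.199, 0, -24, 0, 0.085], [-0.5, -0.046, -0.199, 0, -24, 0, 0.085], [-0.5, -0.046, -0.199, 0, -24, 0, 0.085], [-0.5, -0.046, -0.199, 0, -24, 0, 0.085]]]'

```text
time_s: 0.93
tool_pos: [362.1, -146.8, 301.8]
eef_rot: [-1.0, 1.488, -1.488]
contact_force: [1.0, -1.0, 0.6]
opening: 0.995
```

```bash
python3 -c "
from h import *
plan(500,155,330,-22)"
```

```text
t 0.93 tcp [ 362.1 -146.8  301.8] jaw -22.18 open 0.995 q6 -0.29 F [ 1.  -1.   0.6]
shift [-0.3315 -0.0282  0.0138] turn [-0.   -0.18 -0.  ]
```

Request:
move_arm --targets '[[[-0.332, -0.028, 0.014, 0, 0, 0, 0.085], [-0.332, -0.028, 0.014, 0, 0, 0, 0.085], [-0.332, -0.028, 0.014, 0, 0, 0, 0.085], [-0.332, -0.028, 0.014, 0, 0, 0, 0.085], [-0.332, -0.028, 0.014, 0, 0, 0, 0.085]]]'

```text
time_s: 1.35
tool_pos: [448.9, 42.0, 319.2]
eef_rot: [-0.999, 1.49, -1.49]
contact_force: [0.6, -0.3, 0.0]
opening: 0.993
```

Request:
move_arm --targets '[[[-0.124, -0.01, 0.005, 0, 0, 0, 0.085], [-0.124, -0.01, 0.005, 0, 0, 0, 0.085], [-0.124, -0.01, 0.005, 0, 0, 0, 0.085], [-0.124, -0.01, 0.005, 0, 0, 0, 0.085], [-0.124, -0.01, 0.005, 0, 0, 0, 0.085]]]'

```text
time_s: 1.77
tool_pos: [500.5, 154.5, 328.2]
eef_rot: [-1.004, 1.488, -1.487]
contact_force: [-0.3, 0.2, -0.3]
opening: 0.994
```

```bash
python3 -c "
from h import *
c=grab('wrist','w1');print(c['origin'],c['fx']);print(rot(c).round(2))
plan(536,182,300,-22)"
```

```text
[530.52283064 229.97652581 469.42108483] 430.87010507939686
[[ 0.93 -0.36 -0.12]
 [-0.38 -0.88 -0.3 ]
 [-0.    0.32 -0.95]]
t 1.82 tcp [500.1 153.1 328.3] jaw -22.17 open 0.995 q6 0.47 F [-0.1 -0.6  0.8]
shift [-0.0404  0.0282  0.0224] turn [ 0.09 -0.17  0.08]
```

View pics/w1.png

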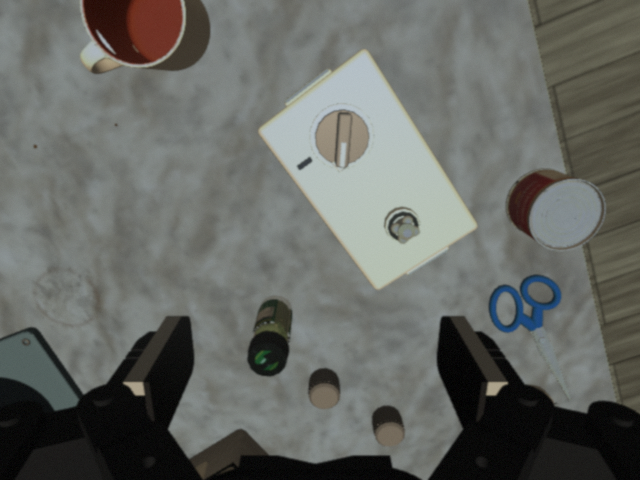

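The dial is at (342,138), with its white pointer end at the bottom (342,165). The index mark is at (305,163) and the stud at (405,228). Both caps are at (324,390) and (388,428), and no third one is visible.

```bash
python3 - <<'E'
from h import *
c=load('w1'); g=c['img'].astype(int); hsv=cv2.cvtColor(c['img'],cv2.COLOR_RGB2HSV)
# disc: brownish, saturation vs white lid
def big(m,sl):
    o=np.zeros(m.shape,np.uint8); o[sl]=m[sl]; 
    cs,_=cv2.findContours(o,cv2.RETR_EXTERNAL,cv2.CHAIN_APPROX_NONE); return max(cs,key=cv2.contourArea)
k=big(((hsv[...,1]>40)&(hsv[...,2]<215)).astype(np.uint8),np.s_[95:180,305:378]); e=cv2.fitEllipse(cv2.convexHull(k)); print('disc',e,plane(c,*e[0],86))
k=big((hsv[...,2]<110).astype(np.uint8),np.s_[152:175,294:316]); M=cv2.moments(k); i=(M['m10']/M['m00'],M['m01']/M['m00']); print('mark',i,plane(c,*i,77))
a=plane(c,346,113,110);b=plane(c,342.5,165,110); print('bar ends',a,b,'mid',(a+b)/2,'len',np.linalg.norm(a-b),'pointer yaw',np.degrees(np.arctan2(*(b-a)[1::-1])))
print('stud',plane(c,407,229,107))
P=cloud(c); m=(abs(P[...,2]-75)<6); m[:40]=0;m[300:]=0;m[:,:250]=0;m[:,490:]=0
m=cv2.morphologyEx(m.astype(np.uint8),cv2.MORPH_OPEN,np.ones((5,5))); print(cv2.minAreaRect(P[m>0][:,:2].astype(np.float32)))
cr=cv2.resize(c['img'][90:260,290:440],(600,680),interpolation=cv2.INTER_CUBIC)[:600]
cv2.imwrite('pics/crop2.png',cr[:,:,::-1])
E
```

```text
disc ((351.14617919921875, 136.85646057128906), (30.334070205688477, 49.160213470458984), 177.74610900878906) [543.95080559 180.532723    86.        ]
mark (304.2372372372372, 163.1201201201201) [496.39975895 173.40633536  77.        ]
bar ends [545.88223327 202.83917624 110.        ] [528.31322492 164.70608325 110.        ] mid [537.0977291  183.77262974 110.        ] len 41.9857456195543 pointer yaw -114.7368779519347
stud [560.94367206  89.72287699 107.        ]
((547.8711547851562, 133.79391479492188), (119.75043487548828, 203.7339324951172), 13.737157821655273)
```

View pics/crop2.png

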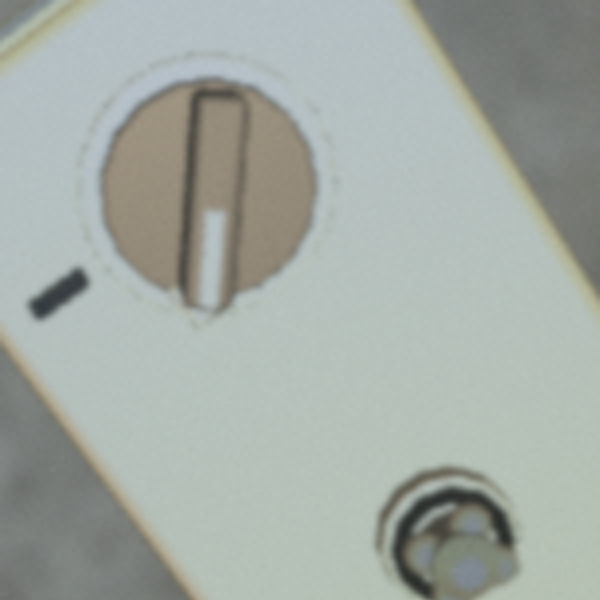

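```bash
python3 -c "
from h import *
plan(536.5,183,150,-25)"
```

```text
t 1.82 tcp [500.1 153.1 328.3] jaw -22.17 open 0.995 q6 0.47 F [-0.1 -0.6  0.8]
shift [-0.0417  0.1782  0.0227] turn [0.09 2.83 0.08]
```

Request:
move_arm --targets '[[[-0.042, 0.178, 0.023, 0, 2.8, 0, 0.045], [-0.042, 0.178, 0.023, 0, 2.8, 0, 0.045], [-0.042, 0.178, 0.023, 0, 2.8, 0, 0.045], [-0.042, 0.178, 0.023, 0, 2.8, 0, 0.045], [-0.042, 0.178, 0.023, 0, 2.8, 0, 0.045]]]'

```text
time_s: 2.23
tool_pos: [535.0, 180.7, 145.9]
eef_rot: [-0.975, 1.53, -1.525]
contact_force: [-0.9, -0.0, -0.7]
opening: 0.529
```

Request:
move_arm --targets '[[[0, 0, 0, 0, 0, 0, 0.045], [0, 0, 0, 0, 0, 0, 0.045]]]'

```text
time_s: 2.4
tool_pos: [537.0, 181.1, 150.7]
eef_rot: [-0.971, 1.527, -1.525]
contact_force: [0.3, -0.4, 0.5]
opening: 0.53
```

```bash
python3 -c "
from h import *
plan(536.5,183,92,-25)"
```

```text
t 2.4 tcp [537.  181.1 150.7] jaw -25.2 open 0.53 q6 0.57 F [ 0.3 -0.4  0.5]
shift [-0.0016  0.0587 -0.0011] turn [ 0.12 -0.2   0.1 ]
```

Request:
move_arm --targets '[[[-0.0015, 0.03, -0.001, 0, 0, 0, 0.045], [-0.0015, 0.057, -0.001, 0, 0, 0, 0.045], [-0.0015, 0.057, -0.001, 0, 0, 0, 0.045], [-0.0015, 0.057, -0.001, 0, 0, 0, 0.045]]]'

```text
time_s: 2.73
tool_pos: [537.5, 183.7, 95.6]
eef_rot: [-0.968, 1.525, -1.525]
contact_force: [1.3, 0.4, 0.1]
opening: 0.529
```

Request:
move_arm --targets '[[[0, 0, 0, 0, 0, 0, 0.005], [0, 0, 0, 0, 0, 0, 0.005], [0, 0, 0, 0, 0, 0, 0.005], [0, 0, 0, 0, 0, 0, 0.005], [0, 0, 0, 0, 0, 0, 0.005]]]' --squeeze 25

```text
time_s: 3.15
tool_pos: [538.0, 185.0, 96.8]
eef_rot: [-0.967, 1.523, -1.524]
contact_force: [-3.6, 0.7, 8.7]
opening: 0.119
```

Request:
move_arm --targets '[[[0, -0.001, 0, 0, 6, 0, 0.005], [0, -0.001, 0, 0, 12, 0, 0.005], [0, -0.001, 0, 0, 18, 0, 0.005], [0, -0.001, 0, 0, 24, 0, 0.005], [0, -0.001, 0, 0, 30, 0, 0.005]]]'

```text
time_s: 3.57
tool_pos: [538.7, 184.4, 96.8]
eef_rot: [-0.582, 1.874, -1.877]
contact_force: [1.5, -2.2, 0.8]
opening: 0.117
```

```bash
python3 -c "
from h import *
plan(536.5,183,96,-76.4)"
```

```text
t 3.57 tcp [538.7 184.4  96.8] jaw -55.37 open 0.117 q6 1.1 F [ 1.5 -2.2  0.8]
shift [ 0.0026  0.0008 -0.0001] turn [-0.09 21.03 -0.17]
```

Request:
move_arm --targets '[[[0, 0, 0, 0, 6, 0, 0.005], [0, 0, 0, 0, 12, 0, 0.005], [0, 0, 0, 0, 18, 0, 0.005], [0, 0, 0, 0, 21, 0, 0.005], [0, 0, 0, 0, 21, 0, 0.005]]]'

```text
time_s: 3.98
tool_pos: [539.0, 183.7, 96.8]
eef_rot: [-0.25, 2.09, -2.094]
contact_force: [1.9, -4.4, 2.7]
opening: 0.12
```

Request:
move_arm --targets '[[[0, 0, 0, 0, 0, 0, 0.045], [0, 0, 0, 0, 0, 0, 0.045], [0, 0, 0, 0, 0, 0, 0.045], [0, 0, 0, 0, 0, 0, 0.045]]]'

```text
time_s: 4.32
tool_pos: [537.2, 184.8, 95.2]
eef_rot: [-0.256, 2.093, -2.092]
contact_force: [-0.4, -0.1, -1.1]
opening: 0.526
```

Request:
move_arm --targets '[[[0, -0.04, 0, 0, 0, 0, 0.045], [0, -0.08, 0, 0, 0, 0, 0.085], [0, -0.12, 0, 0, 0, 0, 0.085], [0, -0.16, 0, 0, 0, 0, 0.085], [0, -0.16, 0, 0, 0, 0, 0.085]]]'

```text
time_s: 4.73
tool_pos: [541.2, 185.4, 264.3]
eef_rot: [-0.24, 2.086, -2.085]
contact_force: [2.0, 0.1, 0.4]
opening: 0.996
```

```bash
python3 -c "
from h import *
c=grab('wrist','w2')
plan(500,0,260,-76.4)"
```

```text
t 4.78 tcp [540.  185.2 260.5] jaw -76.05 open 0.996 q6 1.46 F [ 0.3  0.9 -1.1]
shift [ 0.0834 -0.0002  0.1701] turn [-0.04  0.35 -0.59]
```

View pics/w2.png

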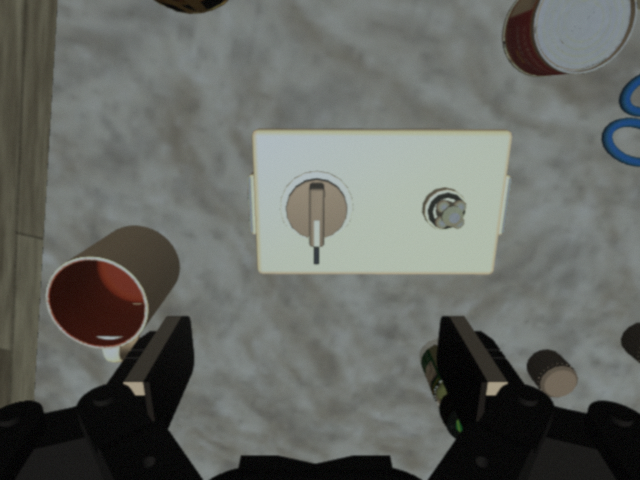

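The pointer (white line, 316,190–250) is in line with the index mark (316,255), so the dial is set. Now I go to the far cap.

```bash
python3 - <<'E'
from h import *
c=load('w2'); P=cloud(c); m=(abs(P[...,2]-75)<5); m[:110]=0;m[290:]=0;m[:,:235]=0;m[:,525:]=0
m=cv2.morphologyEx(m.astype(np.uint8),cv2.MORPH_OPEN,np.ones((5,5))); print('lid',cv2.minAreaRect(P[m>0][:,:2].astype(np.float32)))
print('boss',plane(c,445,208,85),'tip',plane(c,457,213,107),'dial bar',plane(c,317,186,110),plane(c,316,245,110),'mark',plane(c,316,255,77))
plan(459,-193,250,13.7)
E
```

```text
lid ((548.2675170898438, 134.87319946289062), (117.95642852783203, 198.27682495117188), 13.901008605957031)
boss [561.55180567  86.86646169  85.        ] tip [563.95794892  85.27109804 107.        ] dial bar [559.37837355 188.08371892 110.        ] [516.80726959 178.19074681 110.        ] mark [497.18267396 173.20276515  77.        ]
t 4.78 tcp [540.  185.2 260.5] jaw -76.05 open 0.996 q6 1.46 F [ 0.3  0.9 -1.1]
shift [0.1699 0.0091 0.3475] turn [ -0.5  -89.75  -0.43]
```

Request:
move_arm --targets '[[[0.17, 0.009, 0.3475, 0, -89, 0, 0.085], [0.17, 0.009, 0.3475, 0, -89, 0, 0.085], [0.17, 0.009, 0.3475, 0, -89, 0, 0.085], [0.17, 0.009, 0.3475, 0, -89, 0, 0.085], [0.17, 0.009, 0.3475, 0, -89, 0, 0.085]]]'

```text
time_s: 5.2
tool_pos: [497.3, 0.4, 249.5]
eef_rot: [-0.749, 1.746, -1.743]
contact_force: [-0.5, 0.1, -0.7]
opening: 0.996
```

```bash
python3 -c "
from h import *
plan(459,-193,250,13.7)"
```

```text
t 5.2 tcp [4.973e+02 4.000e-01 2.495e+02] jaw -43.59 open 0.996 q6 0.54 F [-0.5  0.1 -0.7]
shift [ 0.1665 -0.0005  0.1057] turn [  0.13 -57.29  -0.  ]
```

Request:
move_arm --targets '[[[0.1665, 0, 0.1055, 0, -57, 0, 0.085], [0.1665, 0, 0.1055, 0, -57, 0, 0.085], [0.1665, 0, 0.1055, 0, -57, 0, 0.085], [0.1665, 0, 0.1055, 0, -57, 0, 0.085], [0.1665, 0, 0.1055, 0, -57, 0, 0.085]]]'

```text
time_s: 5.62
tool_pos: [461.1, -177.9, 249.6]
eef_rot: [-1.1, 1.368, -1.364]
contact_force: [0.2, -0.7, 0.5]
opening: 0.999
```

```bash
python3 -c "
from h import *
plan(459,-193,250,13.7)"
```

```text
t 5.62 tcp [ 461.1 -177.9  249.6] jaw -12.33 open 0.999 q6 -0.38 F [ 0.2 -0.7  0.5]
shift [ 0.0152 -0.0004  0.0012] turn [  0.09 -26.03  -0.09]
```

Request:
move_arm --targets '[[[0.013, 0, 0.001, 0, -25, 0, 0.065], [0.013, 0, 0.001, 0, -25, 0, 0.065], [0.013, 0, 0.001, 0, -25, 0, 0.065], [0.013, 0, 0.001, 0, -25, 0, 0.065], [0.013, 0, 0.001, 0, -25, 0, 0.065]]]'

```text
time_s: 6.03
tool_pos: [459.8, -189.6, 249.5]
eef_rot: [-1.304, 1.05, -1.046]
contact_force: [0.7, 0.1, 0.8]
opening: 0.761
```

```bash
python3 -c "
from h import *
c=grab('wrist','w3')
P=cloud(c); m=((P[...,2]>29)&(P[...,2]<39)).astype(np.uint8); m=cv2.morphologyEx(m,cv2.MORPH_OPEN,np.ones((3,3)))
n,l,s,ce=cv2.connectedComponentsWithStats(m)
for i in range(1,n):
    if s[i,4]>200:
        k,_=cv2.findContours((l==i).astype(np.uint8),cv2.RETR_EXTERNAL,cv2.CHAIN_APPROX_NONE); e=cv2.minEnclosingCircle(k[0]); q=P[l==i]; print(ce[i].round(),s[i],q.mean(0).round(1),'circ',e[0],plane(c,*e[0],34).round(1))
plan(459,-193,100,13.7)"
```

```text
[270.  75.] [ 246   50   49   52 1944] [ 404.3 -108.1   32.3] circ (269.7272644042969, 75.38636016845703) [ 404.4 -108.2   34. ]
[125. 200.] [  96   71   54  266 1334] [ 302.8 -236.6   34. ] circ (122.0, 203.5) [ 299.9 -236.5   34. ]
[315. 194.] [ 294  173   44   43 1498] [ 459.6 -193.7   32.2] circ (315.3983459472656, 194.25901794433594) [ 459.5 -193.    34. ]
[494. 282.] [ 465  256   60   54 2045] [ 635.4 -237.7   34. ] circ (494.6099548339844, 282.4633483886719) [ 636.1 -238.    34. ]
[510. 357.] [473 352  76  11 450] [ 678.1 -309.9   34. ] circ (510.5, 357.5) [ 678.5 -310.1   34. ]
t 6.08 tcp [ 459.9 -189.5  249.7] jaw 12.24 open 0.76 q6 -0.83 F [0.3 0.3 0.8]
shift [ 0.0035  0.1497 -0.0014] turn [ 0.08 -1.46 -0.1 ]
```

View pics/w3.png

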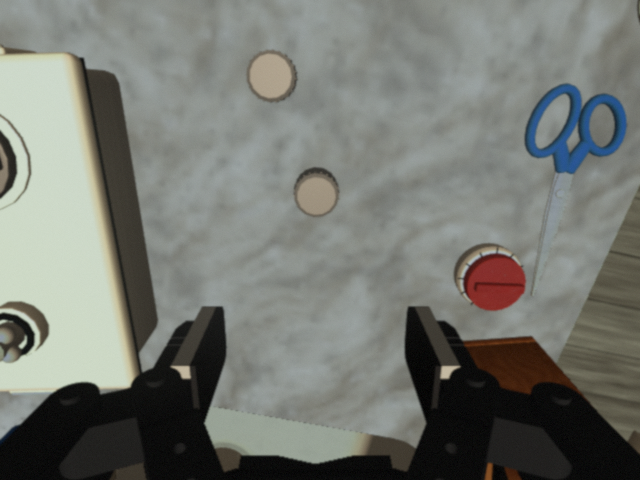

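The target cap is at (315,194), i.e. (459.5,-193). The other cap, at (270,75), is nearer the base. The red timer at (494,282) does not look like a cap. Descending.

Request:
move_arm --targets '[[[0.0035, 0.04, -0.001, 0, -1.4, 0, 0.065], [0.0035, 0.08, -0.001, 0, -1.4, 0, 0.065], [0.0035, 0.12, -0.001, 0, -1.4, 0, 0.065], [0.0035, 0.16, -0.001, 0, -1.4, 0, 0.065], [0.0035, 0.19, -0.001, 0, -1.4, 0, 0.065]]]'

```text
time_s: 6.5
tool_pos: [458.5, -192.0, 57.6]
eef_rot: [-1.312, 1.036, -1.03]
contact_force: [-0.3, -0.4, 0.3]
opening: 0.766
```

Request:
move_arm --targets '[[[0, 0, 0, 0, 0, 0, 0.065], [0, 0, 0, 0, 0, 0, 0.065]]]'

```text
time_s: 6.67
tool_pos: [459.0, -192.4, 59.6]
eef_rot: [-1.313, 1.036, -1.028]
contact_force: [0.1, -0.2, 1.7]
opening: 0.757
```

```bash
python3 -c "
from h import *
plan(459.5,-193.3,6,13.7)"
```

```text
t 6.67 tcp [ 459.  -192.4   59.6] jaw 13.65 open 0.757 q6 -0.86 F [ 0.1 -0.2  1.7]
shift [0.0012 0.0536 0.0005] turn [ 0.18 -0.05 -0.21]
```

Request:
move_arm --targets '[[[0.001, 0.03, 0.0005, 0, 0, 0, 0.065], [0.001, 0.051, 0.0005, 0, 0, 0, 0.065], [0.001, 0.051, 0.0005, 0, 0, 0, 0.065], [0.001, 0.051, 0.0005, 0, 0, 0, 0.065]]]'

```text
time_s: 7.0
tool_pos: [461.7, -194.7, 11.3]
eef_rot: [-1.313, 1.031, -1.032]
contact_force: [0.6, 0.2, -0.3]
opening: 0.764
```

Request:
move_arm --targets '[[[0, 0, 0, 0, 0, 0, 0.035], [0, 0, 0, 0, 0, 0, 0.035], [0, 0, 0, 0, 0, 0, 0.035], [0, 0, 0, 0, 0, 0, 0.035], [0, 0, 0, 0, 0, 0, 0.035]]]' --squeeze 60

```text
time_s: 7.42
tool_pos: [462.4, -195.3, 12.3]
eef_rot: [-1.313, 1.027, -1.035]
contact_force: [-0.5, 1.4, 8.2]
opening: 0.426
```

Request:
move_arm --targets '[[[0, -0.01, 0, 0, 0, 0, 0.035], [0, -0.04, 0, 0, 0, 0, 0.035], [0, -0.08, 0, 0, 0, 0, 0.035], [0, -0.12, 0, 0, 0, 0, 0.035], [0, -0.17, 0, 0, 0, 0, 0.035]]]'

```text
time_s: 7.83
tool_pos: [460.4, -193.9, 174.5]
eef_rot: [-1.313, 1.031, -1.031]
contact_force: [1.0, -1.4, -0.1]
opening: 0.422
```

```bash
python3 -c "
from h import *
plan(561,86,180,13.7)"
```

```text
t 7.83 tcp [ 460.4 -193.9  174.5] jaw 13.71 open 0.422 q6 -0.86 F [ 1.  -1.4 -0.1]
shift [-0.2481 -0.0055  0.1641] turn [-0.01  0.01  0.01]
```

Request:
move_arm --targets '[[[-0.248, -0.0055, 0.164, 0, 0, 0, 0.035], [-0.248, -0.0055, 0.164, 0, 0, 0, 0.035], [-0.248, -0.0055, 0.164, 0, 0, 0, 0.035], [-0.248, -0.0055, 0.164, 0, 0, 0, 0.035], [-0.248, -0.0055, 0.164, 0, 0, 0, 0.035]]]'

```text
time_s: 8.25
tool_pos: [531.7, 3.5, 177.4]
eef_rot: [-1.312, 1.03, -1.033]
contact_force: [1.4, 0.3, -0.2]
opening: 0.421
```

```bash
python3 -c "
from h import *
plan(561,86,180,13.7)"
```

```text
t 8.25 tcp [531.7   3.5 177.4] jaw 13.67 open 0.421 q6 -0.44 F [ 1.4  0.3 -0.2]
shift [-0.0733 -0.0026  0.048 ] turn [-0.12 -0.03  0.06]
```

Request:
move_arm --targets '[[[-0.073, -0.002, 0.048, 0, 0, 0, 0.035], [-0.073, -0.002, 0.048, 0, 0, 0, 0.035], [-0.073, -0.002, 0.048, 0, 0, 0, 0.035], [-0.073, -0.002, 0.048, 0, 0, 0, 0.035], [-0.073, -0.002, 0.048, 0, 0, 0, 0.035]]]'

```text
time_s: 8.67
tool_pos: [560.3, 84.0, 178.2]
eef_rot: [-1.314, 1.029, -1.031]
contact_force: [-0.1, 0.8, -1.5]
opening: 0.422
```

```bash
python3 -c "
from h import *
c=grab('wrist','w4'); s=grab('scene','s4')
plan(561,86,180,13.7)
a=c['img'][200:480,160:480]; a=cv2.resize(a,(500,437)); b=cv2.resize(s['img'][130:280,250:370],(300,375),interpolation=cv2.INTER_CUBIC)
o=np.zeros((440,800,3),np.uint8); o[:437,:500]=a; o[:375,500:]=b; cv2.imwrite('pics/m4.png',o[:,:,::-1])"
```

```text
t 8.77 tcp [560.2  82.6 177.9] jaw 13.64 open 0.424 q6 -0.29 F [ 0.7 -0.  -0.9]
shift [-0.0031 -0.0021  0.0015] turn [ 0.01 -0.06  0.03]
```

View pics/m4.png

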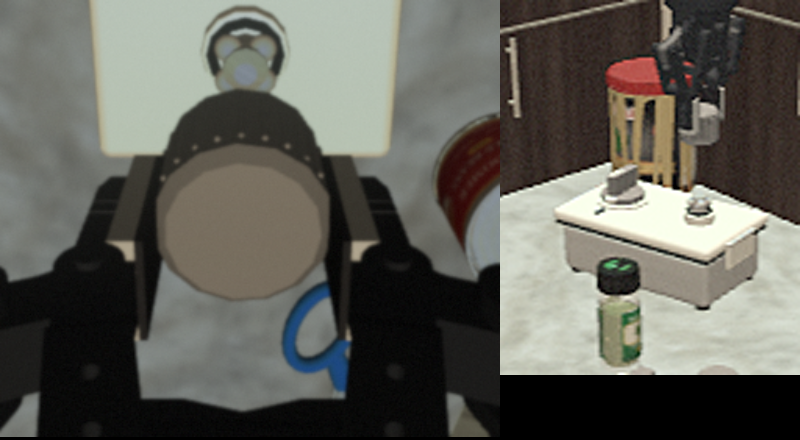

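The cap hangs upright between the pads, its top centred at about wrist (315,342). The stud tip is at (318,245) and the dial is still on its mark. Now I work out the relative offset from this one view.

```bash
python3 - <<'E'
from h import *
c=load('w4'); P=cloud(c); im=c['img']
hsv=cv2.cvtColor(im,cv2.COLOR_RGB2HSV)
D=c['depth']; print('depth cap',D[342,315],P[342,315], 'stud',P[244,317])
z0=P[335:350,305:325,2].mean()
q=(abs(P[...,2]-z0)<4); q[:270]=0;q[420:]=0;q[:,:250]=0;q[:,385:]=0
q=cv2.morphologyEx(q.astype(np.uint8),cv2.MORPH_OPEN,np.ones((5,5)))
k=max(cv2.findContours(q,0,1)[0],key=cv2.contourArea); e=cv2.fitEllipse(k); print('cap top',e,plane(c,*e[0],z0).round(1),'cloud',P[q>0].mean(0).round(1), np.ptp(P[q>0],axis=0).round(1))
# stud tip: cloud points high near stud
m=(P[...,2]>102)&(P[...,2]<112); m[:200]=0;m[275:]=0;m[:,:290]=0;m[:,:][:,345:]=0
print('tip cloud',m.sum(),P[m].mean(0).round(1),'ray',plane(c,160+247*.64,200+70*.64,107).round(1))
print(plane(c,160+246*.64,200+47*.64,87).round(1),'boss approx')
m=(abs(P[...,2]-75)<5); m[300:]=0
ys,xs=np.nonzero(m); print('lid px',xs.min(),xs.max(),ys.min(),ys.max())
cv2.imwrite('pics/z.png',cv2.resize(im[190:400,240:400],(610,800//1))[:600,:,::-1])
m=cv2.morphologyEx(m.astype(np.uint8),cv2.MORPH_OPEN,np.ones((5,5))); print(cv2.minAreaRect(P[m>0][:,:2].astype(np.float32)))
E
```

```text
depth cap 138.6583 [558.22347432  87.84740015 199.26919422] stud [559.60440155  87.05130812 104.62595314]Traceback (most recent call last):
  File "<stdin>", line 8, in <module>
ValueError: max() iterable argument is empty
```

```bash
python3 - <<'E'
from h import *
c=load('w4'); P=cloud(c); im=c['img']
z0=np.nanmedian(P[335:350,305:325,2])
q=(abs(P[...,2]-z0)<4); q[:270]=0;q[420:]=0;q[:,:255]=0;q[:,378:]=0
q=cv2.morphologyEx(q.astype(np.uint8),cv2.MORPH_OPEN,np.ones((5,5)))
k=max(cv2.findContours(q,0,1)[0],key=cv2.contourArea); e=cv2.fitEllipse(k); print(z0,'cap top',e,plane(c,*e[0],z0).round(1),np.ptp(P[q>0],axis=0).round(1))
m=(P[...,2]>102)&(P[...,2]<112); m[:200]=0;m[275:]=0;m[:,:290]=0;m[:,345:]=0
print('tip cloud',m.sum(),P[m].mean(0).round(1),'ray',plane(c,160+247*.64,200+70*.64,107).round(1))
print(plane(c,160+246*.64,200+47*.64,87).round(1),'boss approx')
o=np.zeros((600,800,3),np.uint8); o[:,:]=cv2.resize(im[190:400,180:460],(800,600),interpolation=cv2.INTER_CUBIC); cv2.imwrite('pics/z.png',o[:,:,::-1])
E
```

```text
198.5123877765825 cap top ((314.74273681640625, 341.4508056640625), (98.07028198242188, 118.9388427734375), 89.21065521240234) [558.2  87.6 198.5] [40.5 38.9  7.9]
tip cloud 551 [559.3  86.6 104.3] ray [560.   87.6 107. ]
[559.5  89.   87. ] boss approx
```

View pics/z.png

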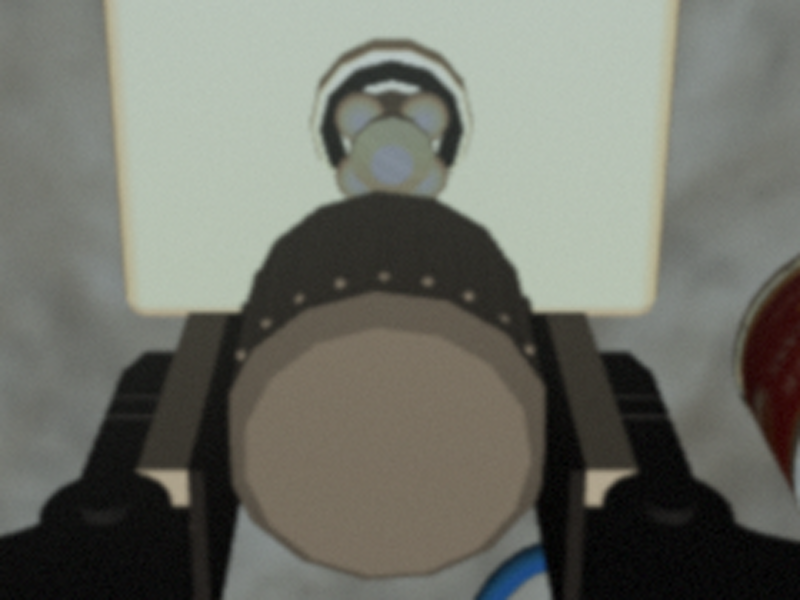

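Request:
move_arm --targets '[[[-0.0007, 0.02, 0.0012, 0, 0, 0, 0.035], [-0.0007, 0.04, 0.0012, 0, 0, 0, 0.035], [-0.0007, 0.05, 0.0012, 0, 0, 0, 0.035], [-0.0007, 0.05, 0.0012, 0, 0, 0, 0.035], [-0.0007, 0.05, 0.0012, 0, 0, 0, 0.035]]]' --squeeze 90

```text
time_s: 9.18
tool_pos: [561.3, 83.9, 127.3]
eef_rot: [-1.313, 1.033, -1.032]
contact_force: [-0.1, -0.0, -0.8]
opening: 0.423
```

```bash
python3 - <<'E'
from h import *
s=grab('scene','s5'); c=grab('wrist','w5'); plan(560,86,120,13.7)
P=cloud(c); print('captop z',np.nanmedian(P[335:350,305:325,2]))
a=cv2.resize(s['img'][150:250,285:365],(480,600),interpolation=cv2.INTER_CUBIC); b=cv2.resize(c['img'][190:400,240:352+40],(320,442))
o=np.zeros((600,800,3),np.uint8); o[:,:480]=a; o[:442,480:]=b; cv2.imwrite('pics/m5.png',o[:,:,::-1])
E
```

```text
t 9.28 tcp [562.4  84.3 128.6] jaw 13.66 open 0.425 q6 -0.29 F [ 0.1 -0.7 -0.5]
shift [-0.0022  0.0086 -0.0019] turn [-0.09 -0.04  0.03]
captop z 148.50726493448136
```

View pics/m5.png

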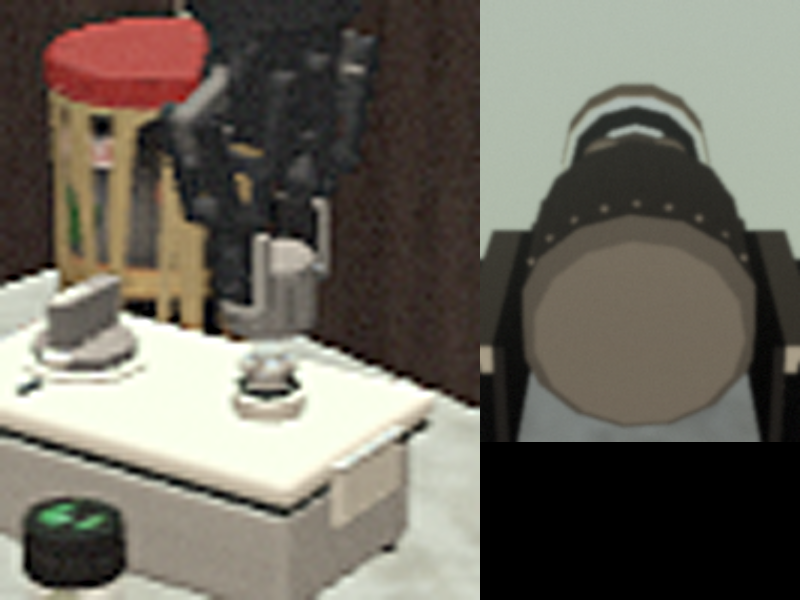

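The cap is just above the stud. In the scene crop the stud tip is at (270,355) and the cap top at (292,257). In the wrist crop the boss arc is almost concentric with the cap. Now a numeric check.

```bash
python3 - <<'E'
from h import *
c=load('w5'); s=load('s5')
f=lambda x,y:(240+(x-480)*152/320,190+y*210/442)
# top face of cap: polygon extents 534..745 x 243..425 ; widest outer 523..755
print('cap top',plane(c,*f(639.5,333),148.5).round(1),'outer wide, z~145',plane(c,*f(639,320),145).round(1))
# boss outer: left edge 562, right 708, top 85 at z=85
l,r=plane(c,*f(562,160),85),plane(c,*f(708.5,160),85); t=plane(c,*f(635,85),85); u=plane(c,*f(639,425),148.5);w=plane(c,*f(639,243),148.5)
print('boss l/r',l.round(1),r.round(1),(l+r)/2,np.linalg.norm(l-r),'top',t.round(1),'top-16.5 toward robot-y', (t+16.5*np.array([.237,-.971,0])).round(1))
print('cap face far/near',w.round(1),u.round(1),((u+w)/2).round(1))
g=lambda x,y:(285+x/6,150+y/6)
print('scene: tip',plane(s,*g(270,355),107).round(1),'boss',plane(s,*g(269,392),85).round(1),'captop',plane(s,*g(291,257),148.5).round(1))
E
```

```text
cap top [560.8  85.3 148.5] outer wide, z~145 [560.7  85.3 145. ]
boss l/r [543.9  83.2  85. ] [575.3  90.8  85. ] [559.59610464  87.04233286  85.        ] 32.26261002061335 top [555.5 103.9  85. ] top-16.5 toward robot-y [559.4  87.9  85. ]
cap face far/near [557.  100.4 148.5] [564.8  68.6 148.5] [560.9  84.5 148.5]
scene: tip [549.1  73.2 107. ] boss [556.2  81.6  85. ] captop [561.4  73.5 148.5]
```

Request:
move_arm --targets '[[[-0.0012, 0, -0.0009, 0, 0, 0, 0.035], [-0.0012, 0.004, -0.0009, 0, 0, 0, 0.035], [-0.0012, 0.008, -0.0009, 0, 0, 0, 0.035], [-0.0012, 0.011, -0.0009, 0, 0, 0, 0.035], [-0.0012, 0.011, -0.0009, 0, 0, 0, 0.035]]]'

```text
time_s: 9.7
tool_pos: [559.9, 86.0, 115.6]
eef_rot: [-1.314, 1.032, -1.03]
contact_force: [-0.2, 0.2, -1.3]
opening: 0.425
```

Request:
move_arm --targets '[[[0, 0, 0, 0, 0, 0, 0.035]]]'

```text
time_s: 9.78
tool_pos: [560.2, 86.0, 116.0]
eef_rot: [-1.313, 1.032, -1.031]
contact_force: [1.5, -0.8, -0.3]
opening: 0.426
```

There is no force with the rim below the tip height, so the stud is inside the lip. I press on in small steps.

Request:
move_arm --targets '[[[0, 0.002, 0, 0, 0, 0, 0.035], [0, 0.004, 0, 0, 0, 0, 0.035], [0, 0.005, 0, 0, 0, 0, 0.035], [0, 0.005, 0, 0, 0, 0, 0.035]]]'

```text
time_s: 10.12
tool_pos: [561.1, 85.4, 111.8]
eef_rot: [-1.313, 1.03, -1.032]
contact_force: [1.6, -2.7, 1.6]
opening: 0.43
```

Request:
move_arm --targets '[[[0, 0.002, 0, 0, 0, 0, 0.035], [0, 0.003, 0, 0, 0, 0, 0.035], [0, 0.003, 0, 0, 0, 0, 0.035], [0, 0.003, 0, 0, 0, 0, 0.035]]]'

```text
time_s: 10.45
tool_pos: [561.6, 85.3, 110.0]
eef_rot: [-1.312, 1.029, -1.033]
contact_force: [-1.0, -2.6, 8.2]
opening: 0.426
```

Request:
move_arm --targets '[[[0, 0.002, 0, 0, 0, 0, 0.035], [0, 0.003, 0, 0, 0, 0, 0.035], [0, 0.003, 0, 0, 0, 0, 0.035], [0, 0.003, 0, 0, 0, 0, 0.035]]]'

```text
time_s: 10.78
tool_pos: [560.9, 85.3, 105.4]
eef_rot: [-1.313, 1.03, -1.032]
contact_force: [2.4, -3.4, -2.5]
opening: 0.422
```

Request:
move_arm --targets '[[[0, 0.002, 0, 0, 0, 0, 0.035], [0, 0.003, 0, 0, 0, 0, 0.035], [0, 0.003, 0, 0, 0, 0, 0.035], [0, 0.003, 0, 0, 0, 0, 0.035]]]'

```text
time_s: 11.12
tool_pos: [559.7, 86.2, 101.3]
eef_rot: [-1.314, 1.033, -1.029]
contact_force: [2.3, -1.8, -7.2]
opening: 0.426
```

Force has gone negative: it has snapped through and is being drawn down. Now I squash the seal.

Request:
move_arm --targets '[[[0, 0.002, 0, 0, 0, 0, 0.035], [0, 0.003, 0, 0, 0, 0, 0.035], [0, 0.003, 0, 0, 0, 0, 0.035], [0, 0.003, 0, 0, 0, 0, 0.035]]]'

```text
time_s: 11.45
tool_pos: [560.1, 86.2, 99.9]
eef_rot: [-1.313, 1.031, -1.031]
contact_force: [-2.8, -1.2, 3.6]
opening: 0.423
```

Request:
move_arm --targets '[[[0, 0.002, 0, 0, 0, 0, 0.035], [0, 0.002, 0, 0, 0, 0, 0.035], [0, 0.002, 0, 0, 0, 0, 0.035]]]'

```text
time_s: 11.7
tool_pos: [560.4, 86.3, 98.4]
eef_rot: [-1.312, 1.031, -1.031]
contact_force: [-5.4, 0.5, 8.6]
opening: 0.423
```

Request:
move_arm --targets '[[[0, 0.001, 0, 0, 0, 0, 0.035], [0, 0.002, 0, 0, 0, 0, 0.035], [0, 0.002, 0, 0, 0, 0, 0.035], [0, 0.002, 0, 0, 0, 0, 0.035], [0, 0.002, 0, 0, 0, 0, 0.035]]]'

```text
time_s: 12.12
tool_pos: [560.4, 86.3, 97.9]
eef_rot: [-1.312, 1.03, -1.031]
contact_force: [-7.4, 0.7, 18.1]
opening: 0.423
```

Request:
move_arm --targets '[[[0, 0, 0, 0, 0, 0, 0.035], [0, 0, 0, 0, 0, 0, 0.035], [0, 0, 0, 0, 0, 0, 0.035], [0, 0, 0, 0, 0, 0, 0.035], [0, 0, 0, 0, 0, 0, 0.035]]]'

```text
time_s: 12.53
tool_pos: [560.4, 86.3, 97.9]
eef_rot: [-1.312, 1.03, -1.031]
contact_force: [-8.4, -0.0, 18.3]
opening: 0.426
```

```bash
python3 - <<'E'
from h import *
c=grab('wrist','w6'); s=grab('scene','s6'); t=grab('top','t6'); plan(560,86,98,13.7)
P=cloud(c); print('captop z',np.nanmedian(P[335:350,305:325,2]))
Q=cloud(t); print('mug/jar/tin shift px diff',[np.abs(t['img'][v-20:v+20,u-20:u+20].astype(int)-load('top0')['img'][v-20:v+20,u-20:u+20]).mean().round(1) for u,v in((200,275),(331,285),(328,168))])
a=cv2.resize(s['img'][150:270,265:365],(500,600),interpolation=cv2.INTER_CUBIC); b=cv2.resize(c['img'][190:400,240:392],(300,414))
o=np.zeros((600,800,3),np.uint8); o[:,:500]=a; o[:414,500:]=b; cv2.imwrite('pics/m6.png',o[:,:,::-1])
E
```

```text
t 12.68 tcp [560.4  86.3  97.9] jaw 13.73 open 0.424 q6 -0.28 F [-8.  -0.4 18.4]
shift [ 0.0002 -0.0001 -0.0005] turn [-0.07  0.03  0.  ]
captop z 118.19090098066594
mug/jar/tin shift px diff [np.float64(21.0), np.float64(9.0), np.float64(24.7)]
```

View pics/m6.png

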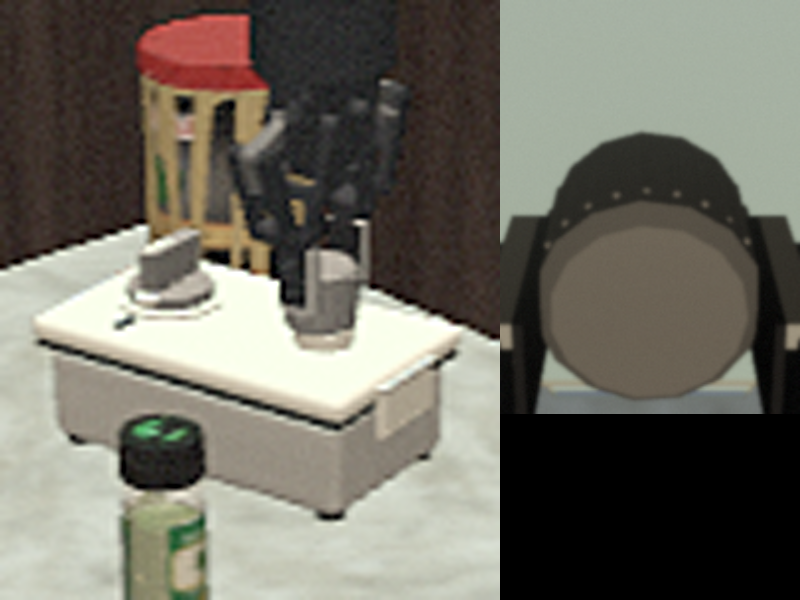

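```bash
python3 -c "
from h import *
print(env.finish_job())"
```

```text
the job is handed in; nothing more can be done
None
```

I turned the smaller box's vent dial about 51° clockwise onto the index mark. I then fetched the cap farthest from the base (498 mm, against 418 mm for the other) and pressed it onto the valve stud. I handed in at about 12.7 s with the gripper still holding the cap and pushing it down.

**Last checks**
- **Dial:** measured after turning, the pointer was within about 1° of the mark. It still looked on the mark in the last scene picture.
- **Snap:** the upward force rose to 8 N on the catches, flipped to -7 N as the cap was drawn down, then rose again on the seal.
- **Final push:** 18 N and steady. The last 2 mm of command moved the tool only 0.5 mm, so the seal appears fully squashed. The tool height puts the rim 1 to 1.5 mm above the valve boss.
- **Cap:** it sat upright and level on the boss in the last pictures.

**What was less certain**
- **Cap height:** the camera depth gave a cap top of 118 mm, about 2 mm lower than the tool height implies. That is within the camera's calibration.
- **Side force:** about 8 N of sideways force remained at the end.
- **Stud position:** my camera estimates of the stud's position disagreed by 2 to 4 mm, and rough readings from the scene camera by more. The snap itself showed no sign of a misfit.
- **Mug, jar and tin:** the picture comparison was inconclusive, with differences everywhere that may be the arm and its shadows. I saw no contact force away from the dial and the cap.

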